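# Refit the hinge pin of the towel stand

### The job

The towel stand's hinge pin, the steel one with the red tab, has been washed and hangs in the draining rack. Lift it out and thread it down through the top lug, both loose arm eyes and the bottom lug of the stand, feeling your way and nudging the eyes into line gently without ever forcing it (pushes of some 5 to 10 N are plenty), until its flange sits fully home on the top lug; then let go. Leave the other utensils and everything else on the table alone.

Things in the scene. Friction and masses are not known exactly. Their poses are not given: they have to be found in the camera images.
- stand: Blue metal towel stand, fixed. Origin: on its vertical hinge line at table level; z up, x from the post to the hinge line. Base plate 170 x 160 x 12 mm; the post, 38 to 62 mm along -x, rises to 157 mm and carries two lugs 44 mm wide that reach 23 mm past the hinge line. Two loose swing arms, 12 mm bars 210 mm long, point to its +y side, 65 and 115 degrees from x, below the top lug.
- top_hole (a point): On the hinge line, centre of the mouth of the top lug's hole, on the lug's top face, 160 mm above the table. The lug is 10 mm thick; the hole is round, 17 mm across. All the stand's holes have 1 mm bevelled mouths.
- bottom_hole (a point): On the hinge line, centre of the mouth of the bottom lug's hole, on the lug's top face, 104 mm above the table, exactly below the top hole. The lug is 10 mm thick; the hole is 14 mm across, open below.
- eye_line (a point): Where the arms' eyes belong: on the hinge line, 127 mm up. The eyes are white blocks 40 x 32 x 14 mm, holes 14 mm across: upper one at heights 130 to 144 mm, lower one 110 to 124. Each really starts 2.5 to 3.6 mm out of line, direction not measured. It stays put until pushed sideways with some 3.5 to 5 N, then slides stiffly, level, up to 4.5 mm from true; no turning, no spring back.
- pin_grip (a point): Centre of the hinge pin's red tab: 14 mm along x, 26 mm along y, 28 mm high; z up along the pin (in all some 130 g). At the start the pin hangs upright by its flange in one of the drainer's three holes, shank down, the flange's underside on the drainer's top, within 2 mm of the hole's centre; it must be pulled straight up 85 mm to come clear.
- pin_flange (a point): Centre of the underside of the pin's round steel flange (26 mm across, 4 mm thick, right under the tab), 18 mm below the centre of the tab: the face that must come to rest on the top lug.
- pin_tip (a point): Lower end of the pin's steel shank, on its axis, 98 mm below the centre of the tab. The shank is 12 mm across, 80 mm long from flange to end; the end is blunt, flat, 10 mm across, with a 1 mm bevel.
- drainer: Green plastic draining rack, fixed: top plate 70 x 210 mm, 110 mm high, 8 mm thick on two end walls, on a white foot 90 x 220 mm; three holes 16 mm across in a row along its y axis, 65 mm apart, the middle one at its centre. Origin: centre of its underside. The pin and two other utensils hang in the holes in any order.
- muddler_mid (a point): Wooden muddler hanging in the drainer by a collar 26 mm across, with a round wooden knob 20 mm across and 28 mm high on top. This point: on its axis, 32 mm below the underside of the collar. To be left in the drainer.
- plunger_mid (a point): Plastic plunger with a yellow round head 28 mm across and 20 mm high, hanging in the drainer by its head. This point: on its axis, 32 mm below the underside of the head. To be left in the drainer.
- cucumber: Dark green cucumber, 34 mm thick and about 180 mm long, on the yellow chopping board. Bystander. Origin at its underside.
- mug: Blue mug, 76 mm across and 85 mm high. Bystander. Origin: centre of its underside.
- pin: The whole hinge pin (tab, flange and shank); origin at the lower end of its shank, z up along it.

How it is judged:
On the way, in this order (a step that is already met when the one before it is completed fails the run):
1. the pin's end has passed through the top lug and into the upper eye (z of pin_tip in the frame of stand below 0.141 m and horizontal distance between pin_tip and top_hole below 0.01 m).
2. the pin's end has passed on into the lower eye (z of pin_tip in the frame of stand below 0.121 m and horizontal distance between pin_tip and top_hole below 0.01 m).
3. the pin is through all four holes with its flange on the top lug (z of pin_flange in the frame of stand below 0.162 m and horizontal distance between pin_tip and top_hole below 0.0035 m and angle between pin_tip's own z axis and vertical below 0.06 rad), for 0.1 s.
At the end, for the whole second after the job is handed in: The pin stands upright (within 0.06 rad) through top lug, both eyes and bottom lug, its flange within 2 mm of the top lug's face and its axis within 3.5 mm of the hinge line at both ends, at rest and released (all of step 3 and z of pin_flange in the frame of stand above 0.157 m and horizontal distance between pin_flange and top_hole below 0.0035 m and linear speed of pin below 0.02 m/s and contact force between pin and the fingers below 0.1 N); the robot touches nothing.
It fails at once if the pin is forced: it presses on the stand or its arms with more than 40 N (contact force between pin and stand above 40 N).
It fails at once if the gripper or arm presses on the stand with more than 40 N (contact force between the arm and stand above 40 N).
It fails at once if another thing on the table or in the drainer is moved (by 3 cm, or 2 cm for the drainer's utensils) (distance of any of cucumber, mug from where it was at the start of the episode above 0.03 m or distance of any of muddler_mid, plunger_mid from where it was at the start of the episode above 0.02 m).
It also fails if it takes over 72 s, if anything falls off the work surface, if the arm or the gripper's body presses on something with over 40 N, if the wrist force passes 120 N, or if a joint passes its speed limit or range.

### The arm

A 7-joint arm with a two-finger parallel gripper is mounted at the origin on the work surface. World frame = base frame: x ahead of the robot, y to its left, z up, the work surface at z = 0. Lengths are in m, angles in rad, forces in N, time in s.
With the tool pointing down it reaches from about 0.4 to 0.875 m from the base axis. Payload 19.3 kg.
Tool frame: the origin (TCP) lies midway between the tips of the shut fingers; the grasp point (between the pads) lies 19 mm behind it; x points along the fingers, y is the direction in which the jaws open and shut, and the axes are right-handed (so a half turn about x gives the same grasp; the last joint's range is limited). The gripper opens to 85 mm and grips with 20 to 120 N. Pads are 22 mm wide; open, the fingers measure 114 mm over their backs; the gripper's body (76 mm by 85 mm) begins 54 mm behind the grasp point. The pads swing forward as they close: fully open they stand 13 mm farther back than shut.
Start: joints at [1.185, 0.521, -0.036, 1.599, 0.021, 1.021, -0.113], TCP at [0.194, -0.594, 0.231] pointing down, gripper open.
Joint ranges: [-2.91, 2.91], [-0.3, 2.13], [-1.5, 1.42], [0.17, 2.43], [-1.26, 4.41], [0.16, 1.93], [-2.52, 2.52]. Speed limits (rad/s): [1.89, 1.89, 2.39, 2.39, 3.01, 3.01, 3.01].

### API

Orientations are given as [roll, pitch, yaw] about the fixed x, y, z axes, in that order (R = Rz(yaw) Ry(pitch) Rx(roll)).
In Python, from workcell import bot gives the robot as it stands. The module is installed in compiled form; this text tells all that it offers.
- The arm moves only by the tool servo_tool, never from a script. Its argument "targets" is a list of rows, each an object of numbers: "x", "y", "z": the shift along the tool's x, y, z as a fraction of full scale; "wx", "wy", "wz": the turn, a rotation vector about the tool's x, y, z as a fraction of full scale. A call has 1 to 12 rows; each row is the pose to reach, as a shift and turn from the pose measured when the call began, along the tool's axes at that moment, turning the shorter way round; what a row does not reach only later rows make up. Full scale, the value 1, is 40 cm for a shift and 360 degrees for a turn. A row lasts 1/8 s, in which the tool goes at most 62.5 mm and 10.7 degrees, less where a joint would pass 70% of its speed; a pose out of reach is approached as far as the arm can. A call with a number of a shift or a turn outside -1 to 1 is refused whole. A call with a gripper value outside its range is refused whole. "grip" is the gripper command: -1 is shut, 1 is fully open, values between are in proportion, set as the call begins (left out, the last holds). The fingers move at their own pace and stop on an object; "squeeze" is the grip in N (left out, the last holds). Time passes only in rows, so rows that repeat a pose let the fingers close. It gives the time, the measured TCP pose, the force and the opening at its end, in the units of the state.
- bot.observe(): the state, without advancing time (a new reading comes with each control period).
- bot.grab_frame(name): name is "scene" or "top"; returns (picture, depth): 400x640x3 uint8, red, green, blue; 400x640 float32, m along the optical axis (not along the pixel's ray), 0 where there is no reading.
- bot.get_calibration(name): a dict with "intrinsics" (3x3 intrinsics, pixels), "R" (3x3) and "t" (3): a world point X has camera coordinates R X + t. Camera axes: x right, y down, z forward; pixel columns grow to the right and rows downward; lengths in m; the calibration is good to about 2 mm. A picture is of the moment at which its call begins. get_calibration takes no time and is no camera call.
- bot.job_done(): hands the job in, once; it reports no verdict.
Trained networks look in the newest picture that a camera, given by its name, has taken for a name from the list of things; names that differ only in an ending like _2 or _b are one class to them, and where a whole thing is asked for, a point or a joint stands for the part that bears it (a point fixed in the world has none). Each returns a list of dicts, best first, with "confidence" (0 to 1); they miss things now and then, are a little off and sometimes report something else, mostly with a low value. They report only what shows in the picture. A call takes as long as a camera call.
- bot.trace(camera, target): "mask" (400x640 bool, what is visible of it) and "pixel" ([column, row] in pixels, amid what is visible of it).
The state is a dict: "clock": time; "qpos": joint angles; "qd": joint speeds; "joint_efforts": joint torques, N m; "position": TCP position; "tool_rot": TCP orientation; "force": force on the tool from outside, world axes, zero at the start; "moment": the same for the moment, N m; "grip_width": finger opening in m.
Only numpy, scipy, OpenCV 4.12 (cv2) and the standard library are available. Lean on these libraries where they do the work, as an engineer would, in place of code of your own. Each camera call takes 0.05 s, during which the arm holds its last target. There are 200 camera calls.

## Working session

There is one attempt and no reset: what is moved stays moved. The work goes in short steps, Python scripts to look and compute and a tool call to move; the robot and the scene stay as the last step left them, time stands still between calls to the robot, and variables do not carry over. Pictures are saved under pics/ and viewed, on a budget of 10 in all, crops included, one or two more only if the job needs it, and the job is handed in when it is done.

Besides the shell and the picture viewer there is one more tool, called after "Emit:" by a JSON object that holds its "api" and its "payload", one argument or row to a line. servo_tool: Moves the arm, as the interface text tells. Shift numbers are shares of 40 cm and turn numbers shares of 360 degrees, none past 1 either way. Its arguments: {"type":"object","properties":{"targets":{"type":"array"},"grip":{"type":"number"},"squeeze":{"type":"number"}},"required":["targets"]}

```bash
mkdir -p pics; cat > h.py <<'E'
import numpy as np,cv2
from workcell import bot
from scipy.spatial.transform import Rotation as R
def cloud(cam,d):
    c=bot.get_calibration(cam);K=np.array(c["intrinsics"]);Rm=np.array(c["R"]);t=np.array(c["t"])
    v,u=np.mgrid[0:400,0:640]
    P=np.stack([(u-K[0,2])/K[0,0]*d,(v-K[1,2])/K[1,1]*d,d],-1)
    W=(P-t)@Rm; W[d<=0]=np.nan
    return W
def proj(cam,X):
    c=bot.get_calibration(cam);p=np.array(c["R"])@np.array(X)+np.array(c["t"]);q=np.array(c["intrinsics"])@p
    return q[:2]/q[2]
E
python3 - <<'E'
from h import *
s=bot.observe();print(s)
for cam in("scene","top"):
    im,d=bot.grab_frame(cam);cv2.imwrite(f"pics/{cam}0.png",im[:,:,::-1]);W=cloud(cam,d);np.savez(f"{cam}0.npz",im=im,d=d)
    c=bot.get_calibration(cam);print(cam,-np.array(c["R"]).T@np.array(c["t"]),np.array(c["intrinsics"])[0,0])
    for n in("pin_grip","pin","drainer","stand","top_hole","muddler_mid","plunger_mid"):
        for r in bot.trace(cam,n)[:2]:
            m=r["mask"];print(n,round(r["confidence"],2),r["pixel"],m.sum(),np.nanmedian(W[m],0).round(4) if m.any() else "")
E
```

```text
{'clock': 0.0, 'qpos': array([ 1.18482174,  0.52202406, -0.03633425,  1.60000009,  0.02117187,
        1.02106717, -0.11278602]), 'qd': array([ 1.14990547e-03, -7.29328189e-04, -1.58689058e-03, -3.84331038e-05,
       -2.37884688e-04,  4.95708424e-04,  2.33865799e-04]), 'joint_efforts': array([ 7.56446407e-04, -9.27119207e+01,  1.97998010e+00, -3.69934916e+01,
        1.77533407e-02,  8.28406890e-03,  2.35065249e-05]), 'position': array([ 0.19397094, -0.59379353,  0.23072221]), 'tool_rot': array([-1.52506183,  1.56968127,  1.9323005 ]), 'force': array([-0.15911163, -0.34019346,  0.91587363]), 'moment': array([0.0091579 , 0.02450195, 0.0884132 ]), 'grip_width': 0.08553140794384935}
scene [ 1.02501796 -0.11046624  0.73587192] 364.8875296675268
pin_grip 0.82 [190.0, 214.6] 214 [ 0.534  -0.2612  0.1304]
pin 0.65 [192.1, 216.3] 217 [ 0.534  -0.2614  0.1286]
drainer 0.67 [225.6, 236.5] 5196 [ 0.5496 -0.2011  0.0426]
stand 0.6 [344.3, 191.2] 4890 [0.5219 0.078  0.0138]
stand 0.36 [191.1, 217.6] 268 [ 0.5338 -0.2619  0.1266]
top_hole 0.64 [347.6, 191.7] 5148 [0.5208 0.081  0.0139]
muddler_mid 0.6 [222.0, 216.2] 173 [ 0.5441 -0.1978  0.1211]
plunger_mid 0.49 [253.5, 209.4] 162 [ 0.5539 -0.1345  0.1278]
top [ 0.51262815 -0.00760007  1.1244759 ] 389.2321180562614
pin_grip 0.59 [428.7, 216.4] 108 [ 0.5293 -0.26    0.1396]
pin_grip 0.41 [393.6, 219.0] 2464 [ 0.534  -0.1866  0.1096]
pin 0.52 [423.4, 217.1] 97 [ 0.5292 -0.2586  0.1399]
drainer 0.64 [395.9, 215.3] 2347 [ 0.5332 -0.1892  0.1097]
stand 0.76 [288.2, 233.8] 3833 [0.4947 0.0983 0.0136]
top_hole 0.77 [288.6, 235.2] 3863 [0.4947 0.0993 0.0136]
plunger_mid 0.64 [376.9, 209.2] 107 [ 0.549  -0.1324  0.1283]
```

```bash
python3 - <<'E'
from h import *
a=np.load("scene0.npz")["im"];b=np.load("top0.npz")["im"]
A=cv2.resize(a[130:290,150:470],(800,400),interpolation=cv2.INTER_CUBIC)
B=cv2.resize(b[150:270,240:480],(800,400),interpolation=cv2.INTER_CUBIC)
cv2.imwrite("pics/zA.png",A[:,:,::-1]);cv2.imwrite("pics/zB.png",B[:,:,::-1])
E
```

```text
(no output)
```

View pics/zA.png

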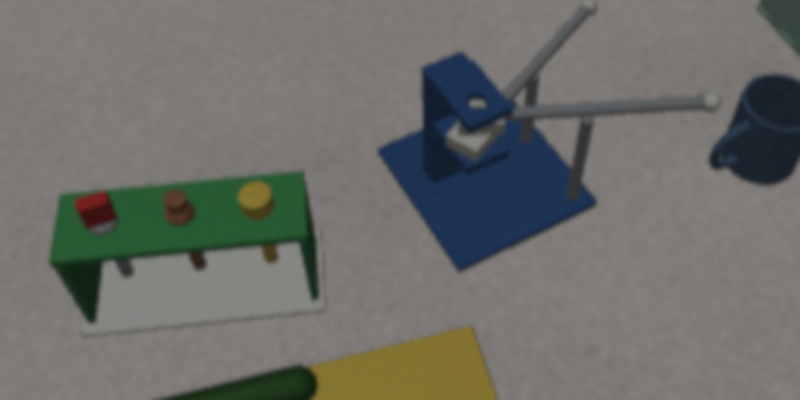

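View pics/zB.png

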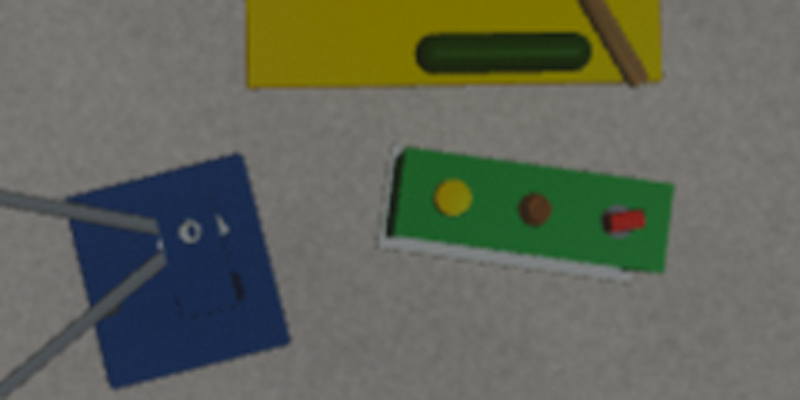

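Layout: the pin hangs at zA (95,210), the rack end farthest from the stand. The stand hole is at zA (478,103) / zB (190,232). Next I fit exact poses.

```bash
python3 - <<'E'
from h import *
def rect(P):
    (c,s,a)=cv2.minAreaRect((P*1000).astype(np.float32));return np.round(c,1),np.round(s,1),round(a,1)
for cam in("top","scene"):
    z=np.load(cam+"0.npz");im=z["im"].astype(int);W=cloud(cam,z["d"])
    r,g,b=im[...,0],im[...,1],im[...,2];x,y,h=W[...,0],W[...,1],W[...,2]
    near=(abs(x-.54)<.1)&(y<-.08)&(y>-.33)
    red=near&(r>2*g)&(r>1.8*b)&(h>.120)
    T=red&(h>.137);P=W[T];print(cam,"red",red.sum(),T.sum(),rect(P[:,:2]),np.median(P[:,2]),P.mean(0).round(4))
    gr=near&(g>1.4*r)&(g>1.3*b)&(abs(h-.11)<.004);print("drain",rect(W[gr][:,:2]),np.median(h[gr]))
    lug=(abs(x-.51)<.12)&(abs(y-.07)<.13)&(b>1.3*r)&(abs(h-.16)<.006);print("lug",lug.sum(),rect(W[lug][:,:2]),np.median(h[lug]))
    cv2.imwrite(f"pics/m_{cam}.png",(lug*255).astype(np.uint8))
    # hole: fill convex hull of lug minus lug
    cs,_=cv2.findContours(lug.astype(np.uint8),cv2.RETR_EXTERNAL,2);c=max(cs,key=cv2.contourArea)
    m=np.zeros(lug.shape,np.uint8);cv2.drawContours(m,[c],-1,1,-1)
    hole=cv2.erode(m,np.ones((2,2),np.uint8)).astype(bool)&~lug
    n,l,st,ce=cv2.connectedComponentsWithStats(hole.astype(np.uint8))
    cal=bot.get_calibration(cam);K,Rm,t=[np.array(cal[k]) for k in("intrinsics","R","t")]
    def onplane(u,zz):
        ray=Rm.T@np.linalg.solve(K,[u[0],u[1],1]);C=-Rm.T@t;return (C+ray*(zz-C[2])/ray[2]).round(4)
    for i in range(1,n):
        if st[i,4]>5:print("hole",st[i,4],ce[i].round(1),onplane(ce[i],.16))
    yel=near&(r>1.8*b)&(g>1.4*b)&(r>g)&(abs(h-.13)<.006);print("yel",W[yel].mean(0).round(4),yel.sum())
    if cam=="top":
        for n0,mm in(("red",red),):
            ys,xs=np.nonzero(mm);print("px",xs.mean(),ys.mean(),onplane((xs.mean(),ys.mean()),.142),cv2.minAreaRect(np.stack([xs,ys],1).astype(np.float32)))
    for rr in(bot.trace(cam,"muddler_mid")[:1]):print("mud",np.nanmedian(W[rr["mask"]],0).round(4))
s=bot.observe();print(R.from_euler("xyz",s["tool_rot"]).as_matrix().round(3))
E
```

```text
top red 47 46 (array([ 529.8, -259.4]), array([11.7, 23. ]), 7.2) 0.1417918336371291 [ 0.5298 -0.2591  0.1419]
drain (array([ 539.2, -196.2]), array([209. ,  69.4]), 81.2) 0.11014086031564162
lug 566 (array([506.3,  63.2]), array([84.6, 44.1]), 13.7) 0.159683607314266
hole 38 [296.7 219.2] [0.5256 0.0678 0.16  ]
yel [ 0.5468 -0.1466  0.1302] 92
px 427.4468085106383 215.85106382978722 [ 0.5297 -0.2588  0.142 ] ((427.4800109863281, 215.85997009277344), (4.666904926300049, 9.475231170654297), 81.8698959350586)
scene red 131 77 (array([ 529.6, -262. ]), array([13.8, 23.2]), 7.6) 0.14191803501557182 [ 0.5305 -0.2618  0.1416]
drain (array([ 538.6, -198.5]), array([209.6,  72.2]), 81.6) 0.11023830362735154
lug 580 (array([506.2,  61.3]), array([85.8, 45.2]), 14.0) 0.15970711829128237
hole 27 [340.6 170.7] [0.5263 0.0653 0.16  ]
yel [ 0.5479 -0.1512  0.1293] 162
mud [ 0.5441 -0.1978  0.1211]
[[ 0.     0.311 -0.951]
 [ 0.    -0.951 -0.311]
 [-1.    -0.    -0.   ]]
```

Emit:
{"api": "servo_tool", "payload": {
  "targets": [
    {"x": 0.02, "y": -0.5, "z": -0.97, "wx": -0.22},
    {"x": 0.02, "y": -0.5, "z": -0.97, "wx": -0.22},
    {"x": 0.02, "y": -0.5, "z": -0.97, "wx": -0.22},
    {"x": 0.02, "y": -0.5, "z": -0.97, "wx": -0.22},
    {"x": 0.02, "y": -0.5, "z": -0.97, "wx": -0.22},
    {"x": 0.02, "y": -0.5, "z": -0.97, "wx": -0.22},
    {"x": 0.02, "y": -0.5, "z": -0.97, "wx": -0.22},
    {"x": 0.02, "y": -0.5, "z": -0.97, "wx": -0.22},
    {"x": 0.02, "y": -0.5, "z": -0.97, "wx": -0.22},
    {"x": 0.02, "y": -0.5, "z": -0.97, "wx": -0.22},
    {"x": 0.02, "y": -0.5, "z": -0.97, "wx": -0.22},
    {"x": 0.02, "y": -0.5, "z": -0.97, "wx": -0.22}
  ],
  "grip": 1,
  "squeeze": 40
}}

```text
$.targets[0]: bad value
```

```bash
cat > go.py <<'E'
from h import *
import sys
def st(tx=None,yaw=None):
    s=bot.observe();M=R.from_euler("xyz",s["tool_rot"]).as_matrix();p=s["position"]
    print("t",round(s["clock"],2),"p",p.round(4),"yaw y",np.degrees(np.arctan2(M[1,1],M[0,1])).round(2),"tilt",np.degrees(np.arccos(-M[2,0])).round(2),"F",s["force"].round(1),"w",round(s["grip_width"],4),"q7",s["qpos"][6].round(2))
    if tx is not None:
        print("shift",(M.T@(np.array(tx)-p)/.4).round(4))
        if yaw is not None:
            a=np.radians(yaw);Y=np.array([np.cos(a),np.sin(a),0]);X=np.array([0,0,-1.]);D=np.stack([X,Y,np.cross(X,Y)],1)
            print("turn",(R.from_matrix(M.T@D).as_rotvec()/2/np.pi).round(4))
a=[float(v) for v in sys.argv[1:]]
st(a[:3] if len(a)>2 else None,a[3] if len(a)>3 else None)
E
python3 go.py .53 -.2605 .19 7.5
```

```text
t 0.9 p [ 0.1941 -0.5941  0.2313] yaw y -71.91 tilt 0.0 F [0.6 1.  0.1] w 0.0851 q7 -0.11
shift [ 0.1033 -0.5319 -1.0572]
turn [-0.2206 -0.     -0.    ]
```

Emit:
{"api": "servo_tool", "payload": {
  "targets": [
    {"x": 0.02, "y": -0.5, "z": -0.97, "wx": -0.22, "wy": 0, "wz": 0},
    {"x": 0.02, "y": -0.5, "z": -0.97, "wx": -0.22, "wy": 0, "wz": 0},
    {"x": 0.02, "y": -0.5, "z": -0.97, "wx": -0.22, "wy": 0, "wz": 0},
    {"x": 0.02, "y": -0.5, "z": -0.97, "wx": -0.22, "wy": 0, "wz": 0},
    {"x": 0.02, "y": -0.5, "z": -0.97, "wx": -0.22, "wy": 0, "wz": 0},
    {"x": 0.02, "y": -0.5, "z": -0.97, "wx": -0.22, "wy": 0, "wz": 0},
    {"x": 0.02, "y": -0.5, "z": -0.97, "wx": -0.22, "wy": 0, "wz": 0},
    {"x": 0.02, "y": -0.5, "z": -0.97, "wx": -0.22, "wy": 0, "wz": 0},
    {"x": 0.02, "y": -0.5, "z": -0.97, "wx": -0.22, "wy": 0, "wz": 0},
    {"x": 0.02, "y": -0.5, "z": -0.97, "wx": -0.22, "wy": 0, "wz": 0},
    {"x": 0.02, "y": -0.5, "z": -0.97, "wx": -0.22, "wy": 0, "wz": 0},
    {"x": 0.02, "y": -0.5, "z": -0.97, "wx": -0.22, "wy": 0, "wz": 0}
  ],
  "grip": 1,
  "squeeze": 40
}}

```text
clock: 2.4
position: [0.5006, -0.2839, 0.2234]
tool_rot: [-0.149, 1.571, -1.594]
force: [-0.1, -0.5, -0.4]
grip_width: 0.0855
```

```bash
python3 go.py .53 -.2605 .19 7.5
```

```text
t 2.4 p [ 0.5006 -0.2839  0.2234] yaw y 7.22 tilt 0.01 F [-0.1 -0.5 -0.4] w 0.0855 q7 0.32
shift [ 0.0834  0.0804 -0.0487]
turn [-0.0008  0.      0.    ]
```

Emit:
{"api": "servo_tool", "payload": {
  "targets": [
    {"x": 0.08, "y": 0.08, "z": -0.049, "wx": -0.0008, "wy": 0, "wz": 0},
    {"x": 0.08, "y": 0.08, "z": -0.049, "wx": -0.0008, "wy": 0, "wz": 0},
    {"x": 0.16, "y": 0.08, "z": -0.049, "wx": -0.0008, "wy": 0, "wz": 0},
    {"x": 0.23, "y": 0.08, "z": -0.049, "wx": -0.0008, "wy": 0, "wz": 0},
    {"x": 0.265, "y": 0.08, "z": -0.049, "wx": -0.0008, "wy": 0, "wz": 0},
    {"x": 0.265, "y": 0.08, "z": -0.049, "wx": -0.0008, "wy": 0, "wz": 0},
    {"x": 0.265, "y": 0.08, "z": -0.049, "wx": -0.0008, "wy": 0, "wz": 0}
  ]
}}

```text
clock: 3.28
position: [0.5303, -0.2607, 0.1185]
tool_rot: [0.913, 1.569, -0.527]
force: [0.1, 0.9, 0.3]
grip_width: 0.0858
```

Emit:
{"api": "servo_tool", "payload": {
  "targets": [
    {"x": 0, "y": 0, "z": 0, "wx": 0, "wy": 0, "wz": 0},
    {"x": 0, "y": 0, "z": 0, "wx": 0, "wy": 0, "wz": 0},
    {"x": 0, "y": 0, "z": 0, "wx": 0, "wy": 0, "wz": 0},
    {"x": 0, "y": 0, "z": 0, "wx": 0, "wy": 0, "wz": 0},
    {"x": 0, "y": 0, "z": 0, "wx": 0, "wy": 0, "wz": 0},
    {"x": 0, "y": 0, "z": 0, "wx": 0, "wy": 0, "wz": 0},
    {"x": 0, "y": 0, "z": 0, "wx": 0, "wy": 0, "wz": 0},
    {"x": 0, "y": 0, "z": 0, "wx": 0, "wy": 0, "wz": 0}
  ],
  "grip": -1,
  "squeeze": 60
}}

```text
clock: 4.28
position: [0.5304, -0.2607, 0.1186]
tool_rot: [0.869, 1.569, -0.571]
force: [-2.4, -0.9, 5.6]
grip_width: 0.0129
```

```bash
python3 go.py .53 -.2605 .22 7.5
```

```text
t 4.28 p [ 0.5304 -0.2607  0.1186] yaw y 7.5 tilt 0.09 F [-2.4 -0.9  5.6] w 0.0129 q7 0.2
shift [-0.2534 -0.0005 -0.0004]
turn [-0.      0.0002 -0.0002]
```

Emit:
{"api": "servo_tool", "payload": {
  "targets": [
    {"x": -0.05, "y": 0, "z": 0, "wx": 0, "wy": 0, "wz": 0},
    {"x": -0.1, "y": 0, "z": 0, "wx": 0, "wy": 0, "wz": 0},
    {"x": -0.15, "y": 0, "z": 0, "wx": 0, "wy": 0, "wz": 0},
    {"x": -0.2, "y": 0, "z": 0, "wx": 0, "wy": 0, "wz": 0},
    {"x": -0.25, "y": 0, "z": 0, "wx": 0, "wy": 0, "wz": 0},
    {"x": -0.3, "y": 0, "z": 0, "wx": 0, "wy": 0, "wz": 0},
    {"x": -0.35, "y": 0, "z": 0, "wx": 0, "wy": 0, "wz": 0},
    {"x": -0.4, "y": 0, "z": 0, "wx": 0, "wy": 0, "wz": 0},
    {"x": -0.4, "y": 0, "z": 0, "wx": 0, "wy": 0, "wz": 0},
    {"x": -0.4, "y": 0, "z": 0, "wx": 0, "wy": 0, "wz": 0}
  ]
}}

```text
clock: 5.52
position: [0.5298, -0.2605, 0.2777]
tool_rot: [0.502, 1.57, -0.938]
force: [-0.5, 0.8, -1.5]
grip_width: 0.0133
```

```bash
python3 go.py .5255 .0 .28 7.5; python3 - <<'E'
from h import *
for cam in("scene",):
    im,d=bot.grab_frame(cam);np.savez(cam+"1.npz",im=im,d=d);W=cloud(cam,d)
    u,v=proj(cam,[.53,-.26,.23]);u,v=int(u),int(v);print(u,v)
    cv2.imwrite("pics/lift.png",cv2.resize(im[v-60:v+70,max(u-80,0):u+80],None,fx=4,fy=4,interpolation=2)[:,:,::-1])
    h=W[...,2];near=(abs(W[...,0]-.53)<.025)&(abs(W[...,1]+.26)<.025)
    P=W[near]
    for z in np.arange(.15,.32,.01):
        Q=P[abs(P[:,2]-z)<.005]
        if len(Q)>2:print(round(z,3),len(Q),Q.mean(0).round(4),np.ptp(Q[:,1]).round(4))
E
```

```text
t 5.53 p [ 0.5298 -0.2605  0.2777] yaw y 7.5 tilt 0.04 F [-0.5  0.8 -1.5] w 0.0133 q7 0.29
shift [-0.006   0.0743 -0.6471]
turn [-0.      0.0001 -0.    ]
173 182
0.19 9 [ 0.5332 -0.2611  0.1933] 0.0112
0.2 25 [ 0.5332 -0.2612  0.1996] 0.0109
0.21 27 [ 0.5333 -0.2612  0.2104] 0.011
0.22 25 [ 0.5333 -0.2613  0.2203] 0.0104
0.23 28 [ 0.533  -0.2612  0.2301] 0.0106
0.24 22 [ 0.5327 -0.261   0.2397] 0.0101
0.25 31 [ 0.5335 -0.2608  0.2499] 0.01
0.26 20 [ 0.5337 -0.2609  0.259 ] 0.0098
0.27 44 [ 0.5383 -0.2593  0.2724] 0.0239
0.28 34 [ 0.5385 -0.2567  0.281 ] 0.0256
0.29 71 [ 0.543  -0.258   0.2901] 0.026
0.3 82 [ 0.5423 -0.257   0.3002] 0.0229
0.31 35 [ 0.5424 -0.2581  0.3081] 0.0208
```

View pics/lift.png

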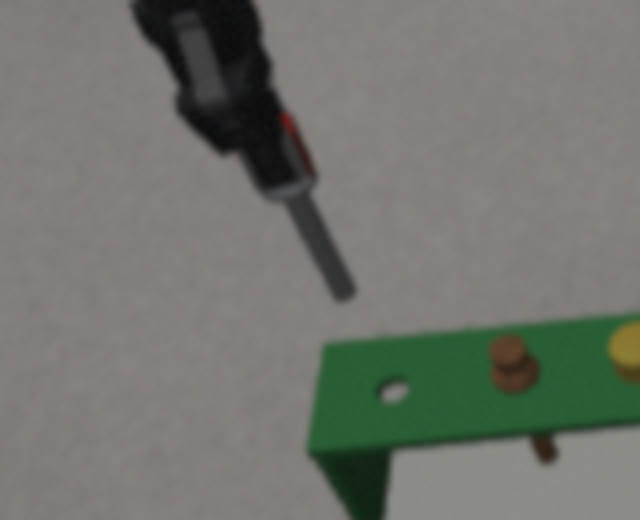

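Emit:
{"api": "servo_tool", "payload": {
  "targets": [
    {"x": 0, "y": 0.03, "z": -0.15, "wx": 0, "wy": 0, "wz": 0},
    {"x": 0, "y": 0.05, "z": -0.3, "wx": 0, "wy": 0, "wz": 0},
    {"x": 0, "y": 0.07, "z": -0.45, "wx": 0, "wy": 0, "wz": 0},
    {"x": 0, "y": 0.08, "z": -0.6, "wx": 0, "wy": 0, "wz": 0},
    {"x": 0, "y": 0.098, "z": -0.72, "wx": 0, "wy": 0, "wz": 0},
    {"x": 0, "y": 0.098, "z": -0.813, "wx": 0, "wy": 0, "wz": 0},
    {"x": 0.02, "y": 0.0975, "z": -0.813, "wx": 0, "wy": 0, "wz": 0},
    {"x": 0.03, "y": 0.0975, "z": -0.813, "wx": 0, "wy": 0, "wz": 0},
    {"x": 0.03, "y": 0.0975, "z": -0.813, "wx": 0, "wy": 0, "wz": 0},
    {"x": 0.03, "y": 0.0975, "z": -0.813, "wx": 0, "wy": 0, "wz": 0}
  ]
}}

```text
clock: 6.82
position: [0.5261, 0.0663, 0.2655]
tool_rot: [0.063, 1.57, -1.378]
force: [-0.3, 0.4, -1.2]
grip_width: 0.0128
```

```bash
python3 go.py .526 .067 .264 7.5; python3 - <<'E'
from h import *
im,d=bot.grab_frame("scene");W=cloud("scene",d)
u,v=[int(a) for a in proj("scene",[.5255,.067,.19])];print(u,v)
cv2.imwrite("pics/above.png",cv2.resize(im[v-45:v+45,u-60:u+60],None,fx=6,fy=6,interpolation=2)[:,:,::-1])
P=W[(abs(W[...,0]-.53)<.02)&(abs(W[...,1]-.066)<.02)]
for z in np.arange(.17,.26,.01):
    Q=P[abs(P[:,2]-z)<.005]
    if len(Q)>2:print(round(z,3),len(Q),Q.mean(0).round(4),Q[:,2].min().round(4))
# image-plane check: shank centreline
for r in bot.trace("scene","pin_tip")[:2]:print(r["confidence"],r["pixel"],r["mask"].sum())
lug=(abs(W[...,0]-.51)<.1)&(abs(W[...,1]-.065)<.06)&(abs(W[...,2]-.16)<.005)
c,s,a=cv2.minAreaRect((W[lug][:,:2]*1000).astype(np.float32));print(c,s,a)
print("proj",proj("scene",[.5255,.066,.16]))
E
```

```text
t 6.83 p [0.5261 0.0663 0.2655] yaw y 7.43 tilt 0.03 F [-0.3  0.4 -1.2] w 0.0128 q7 -0.33
shift [ 0.0038 -0.0001 -0.0018]
turn [-0.0002  0.0001 -0.    ]
341 160
0.18 14 [0.5284 0.063  0.1814] 0.1788
0.19 18 [0.5293 0.0638 0.1899] 0.1854
0.2 23 [0.5291 0.0623 0.2001] 0.195
0.21 21 [0.529  0.0627 0.2103] 0.2055
0.22 22 [0.5284 0.0621 0.2202] 0.2155
0.23 20 [0.5292 0.0632 0.2299] 0.2256
0.24 23 [0.5299 0.0631 0.2399] 0.2351
0.25 12 [0.5299 0.0631 0.2475] 0.2451
0.68 [343.1, 147.1] 223
(505.69476318359375, 60.795284271240234) (86.60591888427734, 45.07340621948242) 15.109561920166016
proj [340.77153686 170.31522696]
```

View pics/above.png

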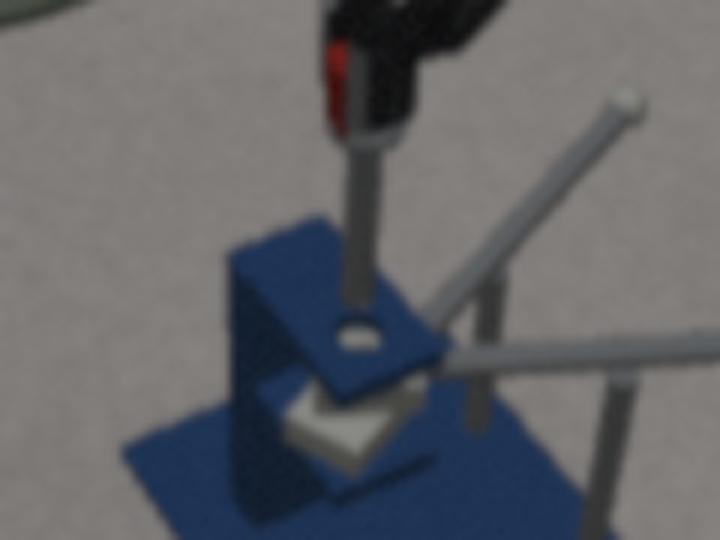

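Emit:
{"api": "servo_tool", "payload": {
  "targets": [
    {"x": 0.02, "y": 0.003, "z": -0.002, "wx": 0, "wy": 0, "wz": 0},
    {"x": 0.03, "y": 0.003, "z": -0.002, "wx": 0, "wy": 0, "wz": 0},
    {"x": 0.038, "y": 0.003, "z": -0.002, "wx": 0, "wy": 0, "wz": 0},
    {"x": 0.042, "y": 0.003, "z": -0.002, "wx": 0, "wy": 0, "wz": 0},
    {"x": 0.045, "y": 0.003, "z": -0.002, "wx": 0, "wy": 0, "wz": 0},
    {"x": 0.045, "y": 0.003, "z": -0.002, "wx": 0, "wy": 0, "wz": 0}
  ]
}}

```text
clock: 7.68
position: [0.5272, 0.0675, 0.2476]
tool_rot: [0.641, 1.57, -0.8]
force: [-0.5, 0.5, -1.6]
grip_width: 0.0128
```

```bash
python3 go.py .527 .0675 .2355 7.5
```

```text
t 7.67 p [0.5272 0.0675 0.2476] yaw y 7.45 tilt 0.03 F [-0.5  0.5 -1.6] w 0.0128 q7 -0.35
shift [ 0.0303 -0.0006 -0.    ]
turn [-0.0001  0.0001 -0.    ]
```

Emit:
{"api": "servo_tool", "payload": {
  "targets": [
    {"x": 0.005, "y": 0, "z": 0, "wx": 0, "wy": 0, "wz": 0},
    {"x": 0.01, "y": 0, "z": 0, "wx": 0, "wy": 0, "wz": 0},
    {"x": 0.01, "y": 0, "z": 0, "wx": 0, "wy": 0, "wz": 0}
  ]
}}

```text
clock: 8.05
position: [0.5272, 0.0675, 0.2435]
tool_rot: [0.16, 1.57, -1.281]
force: [-0.2, 0.6, -1.3]
grip_width: 0.0131
```

Emit:
{"api": "servo_tool", "payload": {
  "targets": [
    {"x": 0.005, "y": 0, "z": 0, "wx": 0, "wy": 0, "wz": 0},
    {"x": 0.01, "y": 0, "z": 0, "wx": 0, "wy": 0, "wz": 0},
    {"x": 0.01, "y": 0, "z": 0, "wx": 0, "wy": 0, "wz": 0}
  ]
}}

```text
clock: 8.43
position: [0.5271, 0.0675, 0.2393]
tool_rot: [-0.53, 1.57, -1.971]
force: [0.4, -1.9, -1.0]
grip_width: 0.0125
```

Emit:
{"api": "servo_tool", "payload": {
  "targets": [
    {"x": 0, "y": 0.004, "z": 0, "wx": 0, "wy": 0, "wz": 0},
    {"x": 0, "y": 0.007, "z": 0, "wx": 0, "wy": 0, "wz": 0},
    {"x": 0, "y": 0.007, "z": 0, "wx": 0, "wy": 0, "wz": 0}
  ]
}}

```text
clock: 8.8
position: [0.5293, 0.0678, 0.2392]
tool_rot: [-1.304, 1.569, -2.745]
force: [-5.7, -0.6, 2.3]
grip_width: 0.0126
```

Emit:
{"api": "servo_tool", "payload": {
  "targets": [
    {"x": 0, "y": -0.006, "z": 0, "wx": 0, "wy": 0, "wz": 0},
    {"x": 0, "y": -0.01, "z": 0, "wx": 0, "wy": 0, "wz": 0},
    {"x": 0, "y": -0.0125, "z": 0, "wx": 0, "wy": 0, "wz": 0},
    {"x": 0, "y": -0.0125, "z": 0, "wx": 0, "wy": 0, "wz": 0}
  ]
}}

```text
clock: 9.3
position: [0.5244, 0.0672, 0.2393]
tool_rot: [-1.26, 1.569, -2.701]
force: [-1.0, -0.7, -1.8]
grip_width: 0.0129
```

Emit:
{"api": "servo_tool", "payload": {
  "targets": [
    {"x": 0, "y": -0.003, "z": 0, "wx": 0, "wy": 0, "wz": 0},
    {"x": 0, "y": -0.004, "z": 0, "wx": 0, "wy": 0, "wz": 0},
    {"x": 0, "y": -0.004, "z": 0, "wx": 0, "wy": 0, "wz": 0}
  ]
}}

```text
clock: 9.68
position: [0.5228, 0.0669, 0.2393]
tool_rot: [-1.237, 1.569, -2.678]
force: [-0.5, 0.3, -1.2]
grip_width: 0.0123
```

Emit:
{"api": "servo_tool", "payload": {
  "targets": [
    {"x": 0, "y": -0.003, "z": 0, "wx": 0, "wy": 0, "wz": 0},
    {"x": 0, "y": -0.004, "z": 0, "wx": 0, "wy": 0, "wz": 0},
    {"x": 0, "y": -0.004, "z": 0, "wx": 0, "wy": 0, "wz": 0}
  ]
}}

```text
clock: 10.05
position: [0.5217, 0.0668, 0.2394]
tool_rot: [-0.728, 1.57, -2.168]
force: [5.3, 0.1, -4.0]
grip_width: 0.0129
```

Emit:
{"api": "servo_tool", "payload": {
  "targets": [
    {"x": 0, "y": 0.0095, "z": 0, "wx": 0, "wy": 0, "wz": 0},
    {"x": 0, "y": 0.0095, "z": -0.004, "wx": 0, "wy": 0, "wz": 0},
    {"x": 0, "y": 0.0095, "z": -0.008, "wx": 0, "wy": 0, "wz": 0},
    {"x": 0, "y": 0.0095, "z": -0.008, "wx": 0, "wy": 0, "wz": 0}
  ]
}}

```text
clock: 10.55
position: [0.5248, 0.0706, 0.2393]
tool_rot: [-1.023, 1.57, -2.464]
force: [-0.7, 0.1, -1.2]
grip_width: 0.0129
```

Emit:
{"api": "servo_tool", "payload": {
  "targets": [
    {"x": 0, "y": 0, "z": -0.003, "wx": 0, "wy": 0, "wz": 0},
    {"x": 0, "y": 0, "z": -0.004, "wx": 0, "wy": 0, "wz": 0},
    {"x": 0, "y": 0, "z": -0.004, "wx": 0, "wy": 0, "wz": 0}
  ]
}}

```text
clock: 10.92
position: [0.5247, 0.0718, 0.2394]
tool_rot: [-0.577, 1.57, -2.018]
force: [0.7, -3.7, 0.5]
grip_width: 0.0125
```

Contact at about y=.0715. Now the other side.

Emit:
{"api": "servo_tool", "payload": {
  "targets": [
    {"x": 0, "y": 0, "z": 0.008, "wx": 0, "wy": 0, "wz": 0},
    {"x": 0, "y": 0, "z": 0.014, "wx": 0, "wy": 0, "wz": 0},
    {"x": 0, "y": 0, "z": 0.015, "wx": 0, "wy": 0, "wz": 0},
    {"x": 0, "y": 0, "z": 0.015, "wx": 0, "wy": 0, "wz": 0}
  ]
}}

```text
clock: 11.42
position: [0.5254, 0.066, 0.2394]
tool_rot: [-0.753, 1.57, -2.194]
force: [0.1, -0.5, -1.5]
grip_width: 0.0128
```

Emit:
{"api": "servo_tool", "payload": {
  "targets": [
    {"x": 0, "y": 0, "z": 0.003, "wx": 0, "wy": 0, "wz": 0},
    {"x": 0, "y": 0, "z": 0.003, "wx": 0, "wy": 0, "wz": 0}
  ]
}}

```text
clock: 11.68
position: [0.5256, 0.0649, 0.2394]
tool_rot: [-0.857, 1.57, -2.298]
force: [-0.7, 0.7, -1.3]
grip_width: 0.0125
```

Emit:
{"api": "servo_tool", "payload": {
  "targets": [
    {"x": 0, "y": 0, "z": 0.003, "wx": 0, "wy": 0, "wz": 0},
    {"x": 0, "y": 0, "z": 0.003, "wx": 0, "wy": 0, "wz": 0}
  ]
}}

```text
clock: 11.92
position: [0.5257, 0.0642, 0.2394]
tool_rot: [-1.96, 1.57, 2.883]
force: [-0.8, 4.2, -1.5]
grip_width: 0.0129
```

Emit:
{"api": "servo_tool", "payload": {
  "targets": [
    {"x": 0, "y": 0, "z": 0.002, "wx": 0, "wy": 0, "wz": 0},
    {"x": 0, "y": 0, "z": 0.002, "wx": 0, "wy": 0, "wz": 0}
  ]
}}

```text
clock: 12.18
position: [0.5258, 0.0639, 0.2394]
tool_rot: [-2.69, 1.57, 2.153]
force: [-1.3, 5.9, -1.3]
grip_width: 0.0125
```

```bash
python3 go.py .5254 .068 .2345 7.5
```

```text
t 12.18 p [0.5258 0.0639 0.2394] yaw y 7.49 tilt 0.06 F [-1.3  5.9 -1.3] w 0.0125 q7 -0.34
shift [ 0.0124  0.0004 -0.0102]
turn [-0.     -0.0001  0.0001]
```

Emit:
{"api": "servo_tool", "payload": {
  "targets": [
    {"x": 0, "y": 0.0004, "z": -0.0102, "wx": 0, "wy": 0, "wz": 0},
    {"x": 0.006, "y": 0.0004, "z": -0.0102, "wx": 0, "wy": 0, "wz": 0},
    {"x": 0.012, "y": 0.0004, "z": -0.0102, "wx": 0, "wy": 0, "wz": 0},
    {"x": 0.012, "y": 0.0004, "z": -0.0102, "wx": 0, "wy": 0, "wz": 0}
  ]
}}

```text
clock: 12.68
position: [0.5253, 0.0677, 0.2344]
tool_rot: [-2.253, 1.57, 2.59]
force: [-0.3, 0.4, -2.0]
grip_width: 0.0126
```

Emit:
{"api": "servo_tool", "payload": {
  "targets": [
    {"x": 0.003, "y": 0, "z": 0, "wx": 0, "wy": 0, "wz": 0},
    {"x": 0.005, "y": 0, "z": 0, "wx": 0, "wy": 0, "wz": 0},
    {"x": 0.005, "y": 0, "z": 0, "wx": 0, "wy": 0, "wz": 0}
  ]
}}

```text
clock: 13.05
position: [0.5253, 0.0677, 0.2325]
tool_rot: [-2.22, 1.57, 2.623]
force: [-0.5, -0.8, 3.2]
grip_width: 0.0128
```

Emit:
{"api": "servo_tool", "payload": {
  "targets": [
    {"x": 0.0025, "y": 0, "z": 0, "wx": 0, "wy": 0, "wz": 0},
    {"x": 0.0025, "y": 0, "z": 0, "wx": 0, "wy": 0, "wz": 0}
  ]
}}

```text
clock: 13.3
position: [0.5256, 0.0678, 0.2321]
tool_rot: [2.893, 1.57, 1.453]
force: [-2.0, -0.9, 10.7]
grip_width: 0.0126
```

```bash
python3 go.py; python3 - <<'E'
from h import *
print(bot.observe()["moment"])
E
```

```text
t 13.3 p [0.5256 0.0678 0.2321] yaw y 7.48 tilt 0.02 F [-2.  -0.9 10.7] w 0.0126 q7 -0.36
[-0.28548683  0.6636286  -0.00372597]
```

Emit:
{"api": "servo_tool", "payload": {
  "targets": [
    {"x": -0.001, "y": 0, "z": 0, "wx": 0, "wy": 0, "wz": 0},
    {"x": -0.001, "y": -0.002, "z": 0.0005, "wx": 0, "wy": 0, "wz": 0},
    {"x": 0, "y": -0.004, "z": 0.001, "wx": 0, "wy": 0, "wz": 0},
    {"x": 0, "y": -0.004, "z": 0.001, "wx": 0, "wy": 0, "wz": 0}
  ]
}}

```text
clock: 13.8
position: [0.5246, 0.0674, 0.2324]
tool_rot: [2.025, 1.569, 0.585]
force: [3.0, 0.7, 3.8]
grip_width: 0.013
```

Emit:
{"api": "servo_tool", "payload": {
  "targets": [
    {"x": 0.0015, "y": 0, "z": 0, "wx": 0, "wy": 0, "wz": 0},
    {"x": 0.0015, "y": 0, "z": 0, "wx": 0, "wy": 0, "wz": 0}
  ]
}}

```text
clock: 14.05
position: [0.5249, 0.0675, 0.2322]
tool_rot: [1.869, 1.568, 0.429]
force: [2.0, 0.4, 9.1]
grip_width: 0.0129
```

```bash
python3 - <<'E'
from h import *
b=np.load("top0.npz")["im"];a=np.load("scene0.npz")["im"]
B=cv2.resize(b[208:232,284:308],(400,400),interpolation=cv2.INTER_CUBIC)
A=cv2.resize(a[158:194,322:358],(400,400),interpolation=cv2.INTER_CUBIC)
cv2.imwrite("pics/eye.png",cv2.convertScaleAbs(np.hstack([B,A])[:,:,::-1],alpha=1.6))
print(b[214:226,290:304].sum(2))
for nm,p in(("mouth",[.5252,.0678,.16]),("lugbottom",[.5252,.0678,.15]),("eyetop",[.5252,.0678,.144]),("eyetop+x3",[.5282,.0678,.144]),("low",[.5252,.0678,.124])):
    q=proj("top",p);print(nm,q.round(2),(q-[283.5,207.5])*400/24)
E
```

```text
[[144 143 145 148 141 143 142 142 145 143 140 145 146 142]
 [144 144 142 144 145 161 189 178 152 140 143 143 144 144]
 [142 144 146 140 137 203 269 256 233 166 141 144 145 144]
 [143 143 140 147 205 284 283 254 293 263 173 144 142 146]
 [142 145 139 184 300 343 241 159 258 306 202 140 143 143]
 [145 143 137 207 326 340 233 142 218 270 197 142 139 145]
 [144 143 141 195 319 359 287 169 226 267 181 142 139 147]
 [146 142 145 165 253 343 345 275 275 251 151 142 146 142]
 [144 145 143 137 157 241 294 279 246 175 142 143 144 143]
 [148 140 148 142 142 147 151 146 140 142 140 142 144 143]
 [142 145 146 143 142 142 144 139 142 144 141 143 144 145]
 [144 142 142 145 145 141 139 140 143 141 143 142 139 142]]
mouth [296.69 219.36] [219.84485238 197.59246732]
lugbottom [297.  219.4] [225.04881141 198.39037274]
eyetop [297.19 219.43] [228.12037851 198.86132572]
eyetop+x3 [297.18 218.24] [227.92832674 178.98261024]
low [297.79 219.52] [238.0935992  200.39048589]
```

View pics/eye.png

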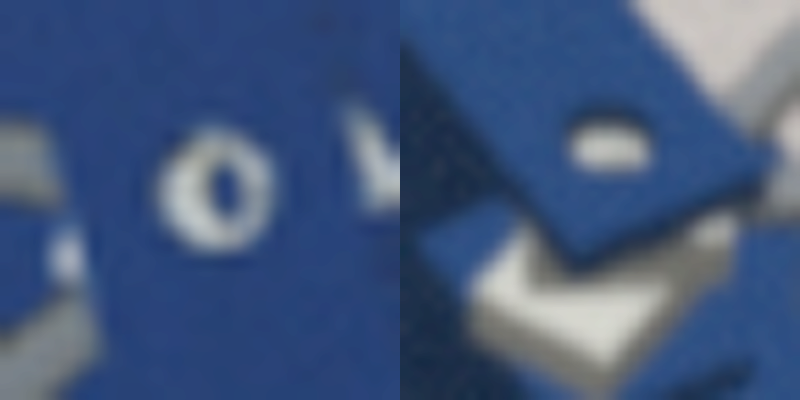

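```bash
python3 go.py .526 .0658 .2335 7.5
```

```text
t 14.05 p [0.5249 0.0675 0.2322] yaw y 7.48 tilt 0.14 F [2.  0.4 9.1] w 0.0129 q7 -0.36
shift [-0.0033  0.0022  0.0046]
turn [-0.     -0.0001 -0.0004]
```

Emit:
{"api": "servo_tool", "payload": {
  "targets": [
    {"x": -0.0035, "y": 0, "z": 0, "wx": 0, "wy": 0, "wz": 0},
    {"x": -0.0035, "y": 0.0022, "z": 0.0046, "wx": 0, "wy": -0.0001, "wz": -0.0004},
    {"x": -0.0035, "y": 0.0022, "z": 0.0046, "wx": 0, "wy": -0.0001, "wz": -0.0004}
  ]
}}

```text
clock: 14.42
position: [0.5258, 0.0655, 0.2333]
tool_rot: [-1.567, 1.57, -3.007]
force: [-0.5, 0.8, -1.8]
grip_width: 0.0129
```

Emit:
{"api": "servo_tool", "payload": {
  "targets": [
    {"x": 0.003, "y": 0, "z": 0, "wx": 0, "wy": 0, "wz": 0},
    {"x": 0.0045, "y": 0, "z": 0, "wx": 0, "wy": 0, "wz": 0},
    {"x": 0.0045, "y": 0, "z": 0, "wx": 0, "wy": 0, "wz": 0}
  ]
}}

```text
clock: 14.8
position: [0.5262, 0.0657, 0.2322]
tool_rot: [0.085, 1.571, -1.355]
force: [-2.3, -0.5, 13.3]
grip_width: 0.013
```

Emit:
{"api": "servo_tool", "payload": {
  "targets": [
    {"x": -0.0035, "y": 0, "z": 0, "wx": 0, "wy": 0, "wz": 0},
    {"x": -0.0035, "y": 0, "z": -0.0055, "wx": 0, "wy": 0, "wz": 0},
    {"x": -0.0035, "y": 0, "z": -0.0115, "wx": 0, "wy": 0, "wz": 0},
    {"x": -0.0035, "y": 0, "z": -0.0115, "wx": 0, "wy": 0, "wz": 0}
  ]
}}

```text
clock: 15.3
position: [0.5254, 0.0705, 0.2335]
tool_rot: [-1.213, 1.571, -2.653]
force: [0.2, 0.1, -1.3]
grip_width: 0.0127
```

Emit:
{"api": "servo_tool", "payload": {
  "targets": [
    {"x": 0.003, "y": 0, "z": 0, "wx": 0, "wy": 0, "wz": 0},
    {"x": 0.0045, "y": 0, "z": 0, "wx": 0, "wy": 0, "wz": 0},
    {"x": 0.0045, "y": 0, "z": 0, "wx": 0, "wy": 0, "wz": 0}
  ]
}}

```text
clock: 15.68
position: [0.5254, 0.0705, 0.2316]
tool_rot: [-1.384, 1.57, -2.824]
force: [0.2, -0.5, -0.6]
grip_width: 0.0123
```

Emit:
{"api": "servo_tool", "payload": {
  "targets": [
    {"x": 0.0025, "y": 0, "z": 0, "wx": 0, "wy": 0, "wz": 0},
    {"x": 0.004, "y": 0, "z": 0, "wx": 0, "wy": 0, "wz": 0},
    {"x": 0.004, "y": 0, "z": 0, "wx": 0, "wy": 0, "wz": 0}
  ]
}}

```text
clock: 16.05
position: [0.5254, 0.0704, 0.2299]
tool_rot: [-1.462, 1.57, -2.902]
force: [0.1, 0.7, -0.3]
grip_width: 0.013
```

Emit:
{"api": "servo_tool", "payload": {
  "targets": [
    {"x": 0.0025, "y": 0, "z": 0, "wx": 0, "wy": 0, "wz": 0},
    {"x": 0.004, "y": 0, "z": 0, "wx": 0, "wy": 0, "wz": 0},
    {"x": 0.004, "y": 0, "z": 0, "wx": 0, "wy": 0, "wz": 0}
  ]
}}

```text
clock: 16.42
position: [0.5254, 0.0704, 0.2283]
tool_rot: [-1.469, 1.57, -2.91]
force: [0.1, -0.6, -1.0]
grip_width: 0.0129
```

Emit:
{"api": "servo_tool", "payload": {
  "targets": [
    {"x": 0.006, "y": 0, "z": 0, "wx": 0, "wy": 0, "wz": 0},
    {"x": 0.012, "y": 0, "z": 0, "wx": 0, "wy": 0, "wz": 0},
    {"x": 0.016, "y": 0, "z": 0, "wx": 0, "wy": 0, "wz": 0},
    {"x": 0.016, "y": 0, "z": 0, "wx": 0, "wy": 0, "wz": 0}
  ]
}}

```text
clock: 16.92
position: [0.5253, 0.0704, 0.2217]
tool_rot: [-1.542, 1.57, -2.982]
force: [0.4, -0.5, -1.6]
grip_width: 0.0129
```

Emit:
{"api": "servo_tool", "payload": {
  "targets": [
    {"x": 0.006, "y": 0, "z": 0, "wx": 0, "wy": 0, "wz": 0},
    {"x": 0.012, "y": 0, "z": 0, "wx": 0, "wy": 0, "wz": 0},
    {"x": 0.017, "y": 0, "z": 0, "wx": 0, "wy": 0, "wz": 0},
    {"x": 0.017, "y": 0, "z": 0, "wx": 0, "wy": 0, "wz": 0}
  ]
}}

```text
clock: 17.42
position: [0.5252, 0.0704, 0.2147]
tool_rot: [-1.553, 1.57, -2.993]
force: [0.4, 0.0, -1.1]
grip_width: 0.0129
```

Emit:
{"api": "servo_tool", "payload": {
  "targets": [
    {"x": 0, "y": 0, "z": 0.003, "wx": 0, "wy": 0, "wz": 0},
    {"x": 0, "y": 0, "z": 0.006, "wx": 0, "wy": 0, "wz": 0},
    {"x": 0, "y": 0, "z": 0.008, "wx": 0, "wy": 0, "wz": 0},
    {"x": 0, "y": 0, "z": 0.008, "wx": 0, "wy": 0, "wz": 0}
  ]
}}

```text
clock: 17.92
position: [0.5255, 0.0675, 0.2148]
tool_rot: [-1.745, 1.569, 3.098]
force: [-2.7, 2.9, 1.1]
grip_width: 0.0129
```

Emit:
{"api": "servo_tool", "payload": {
  "targets": [
    {"x": 0.003, "y": 0, "z": 0, "wx": 0, "wy": 0, "wz": 0},
    {"x": 0.0055, "y": 0, "z": 0, "wx": 0, "wy": 0, "wz": 0},
    {"x": 0.0055, "y": 0, "z": 0, "wx": 0, "wy": 0, "wz": 0}
  ]
}}

```text
clock: 18.3
position: [0.5255, 0.0675, 0.2125]
tool_rot: [-1.775, 1.57, 3.068]
force: [-2.4, 3.4, 0.2]
grip_width: 0.0128
```

Emit:
{"api": "servo_tool", "payload": {
  "targets": [
    {"x": 0.0025, "y": 0, "z": 0, "wx": 0, "wy": 0, "wz": 0},
    {"x": 0.0025, "y": 0, "z": 0, "wx": 0, "wy": 0, "wz": 0}
  ]
}}

```text
clock: 18.55
position: [0.5257, 0.0675, 0.2119]
tool_rot: [-1.776, 1.57, 3.067]
force: [-2.2, 3.2, 8.5]
grip_width: 0.0129
```

Emit:
{"api": "servo_tool", "payload": {
  "targets": [
    {"x": -0.003, "y": 0, "z": 0, "wx": 0, "wy": 0, "wz": 0},
    {"x": -0.003, "y": 0, "z": 0.003, "wx": 0, "wy": 0, "wz": 0},
    {"x": -0.003, "y": 0, "z": 0.007, "wx": 0, "wy": 0, "wz": 0},
    {"x": -0.003, "y": 0, "z": 0.007, "wx": 0, "wy": 0, "wz": 0}
  ]
}}

```text
clock: 19.05
position: [0.5259, 0.0647, 0.213]
tool_rot: [-1.79, 1.57, 3.053]
force: [-2.1, 3.5, -1.2]
grip_width: 0.0131
```

Emit:
{"api": "servo_tool", "payload": {
  "targets": [
    {"x": 0.002, "y": 0, "z": 0, "wx": 0, "wy": 0, "wz": 0},
    {"x": 0.004, "y": 0, "z": 0, "wx": 0, "wy": 0, "wz": 0},
    {"x": 0.004, "y": 0, "z": 0, "wx": 0, "wy": 0, "wz": 0}
  ]
}}

```text
clock: 19.42
position: [0.526, 0.0647, 0.2113]
tool_rot: [-1.832, 1.57, 3.011]
force: [-1.8, 4.2, -0.1]
grip_width: 0.0128
```

Emit:
{"api": "servo_tool", "payload": {
  "targets": [
    {"x": 0.002, "y": 0, "z": 0, "wx": 0, "wy": 0, "wz": 0},
    {"x": 0.004, "y": 0, "z": 0, "wx": 0, "wy": 0, "wz": 0},
    {"x": 0.004, "y": 0, "z": 0, "wx": 0, "wy": 0, "wz": 0}
  ]
}}

```text
clock: 19.8
position: [0.5259, 0.0647, 0.2096]
tool_rot: [-1.797, 1.57, 3.046]
force: [-1.3, 3.5, 0.6]
grip_width: 0.0129
```

Emit:
{"api": "servo_tool", "payload": {
  "targets": [
    {"x": 0.002, "y": 0, "z": 0, "wx": 0, "wy": 0, "wz": 0},
    {"x": 0.004, "y": 0, "z": 0, "wx": 0, "wy": 0, "wz": 0},
    {"x": 0.004, "y": 0, "z": 0, "wx": 0, "wy": 0, "wz": 0}
  ]
}}

```text
clock: 20.18
position: [0.5259, 0.0647, 0.208]
tool_rot: [-1.852, 1.57, 2.991]
force: [-1.8, 4.8, 0.4]
grip_width: 0.013
```

Emit:
{"api": "servo_tool", "payload": {
  "targets": [
    {"x": 0.006, "y": 0, "z": 0, "wx": 0, "wy": 0, "wz": 0},
    {"x": 0.012, "y": 0, "z": 0, "wx": 0, "wy": 0, "wz": 0},
    {"x": 0.015, "y": 0, "z": 0, "wx": 0, "wy": 0, "wz": 0},
    {"x": 0.015, "y": 0, "z": 0, "wx": 0, "wy": 0, "wz": 0}
  ]
}}

```text
clock: 20.68
position: [0.5259, 0.0648, 0.2018]
tool_rot: [-1.914, 1.57, 2.93]
force: [-2.1, 3.8, -1.4]
grip_width: 0.0127
```

Emit:
{"api": "servo_tool", "payload": {
  "targets": [
    {"x": 0.006, "y": 0, "z": 0, "wx": 0, "wy": 0, "wz": 0},
    {"x": 0.012, "y": 0, "z": 0, "wx": 0, "wy": 0, "wz": 0},
    {"x": 0.015, "y": 0, "z": 0, "wx": 0, "wy": 0, "wz": 0},
    {"x": 0.015, "y": 0, "z": 0, "wx": 0, "wy": 0, "wz": 0}
  ]
}}

```text
clock: 21.18
position: [0.5259, 0.0649, 0.1957]
tool_rot: [-1.968, 1.569, 2.875]
force: [-3.0, 4.9, 0.3]
grip_width: 0.0126
```

```bash
python3 go.py .5254 .068 .194 7.5
```

```text
t 21.18 p [0.5259 0.0649 0.1957] yaw y 7.51 tilt 0.08 F [-3.   4.9  0.3] w 0.0126 q7 -0.38
shift [ 0.0042 -0.0002 -0.0079]
turn [ 0.     -0.0001  0.0002]
```

Emit:
{"api": "servo_tool", "payload": {
  "targets": [
    {"x": 0, "y": -0.0005, "z": -0.004, "wx": 0, "wy": 0, "wz": 0},
    {"x": 0, "y": -0.0005, "z": -0.0085, "wx": 0, "wy": 0, "wz": 0},
    {"x": 0, "y": -0.0005, "z": -0.0085, "wx": 0, "wy": 0, "wz": 0}
  ]
}}

```text
clock: 21.55
position: [0.5254, 0.0675, 0.1956]
tool_rot: [-1.223, 1.569, -2.663]
force: [0.9, -4.1, -2.5]
grip_width: 0.0129
```

Emit:
{"api": "servo_tool", "payload": {
  "targets": [
    {"x": 0.004, "y": 0, "z": 0, "wx": 0, "wy": 0, "wz": 0},
    {"x": 0.008, "y": 0, "z": 0, "wx": 0, "wy": 0, "wz": 0},
    {"x": 0.008, "y": 0, "z": 0, "wx": 0, "wy": 0, "wz": 0}
  ]
}}

```text
clock: 21.92
position: [0.5255, 0.0674, 0.1923]
tool_rot: [-1.133, 1.57, -2.573]
force: [2.2, -2.5, -1.7]
grip_width: 0.0126
```

Emit:
{"api": "servo_tool", "payload": {
  "targets": [
    {"x": 0.002, "y": 0, "z": 0, "wx": 0, "wy": 0, "wz": 0},
    {"x": 0.004, "y": 0, "z": 0, "wx": 0, "wy": 0, "wz": 0},
    {"x": 0.004, "y": 0, "z": 0, "wx": 0, "wy": 0, "wz": 0}
  ]
}}

```text
clock: 22.3
position: [0.5255, 0.0675, 0.1907]
tool_rot: [-1.133, 1.57, -2.573]
force: [3.0, -2.3, 0.2]
grip_width: 0.013
```

Emit:
{"api": "servo_tool", "payload": {
  "targets": [
    {"x": 0.002, "y": 0, "z": 0, "wx": 0, "wy": 0, "wz": 0},
    {"x": 0.004, "y": 0, "z": 0, "wx": 0, "wy": 0, "wz": 0},
    {"x": 0.004, "y": 0, "z": 0, "wx": 0, "wy": 0, "wz": 0}
  ]
}}

```text
clock: 22.68
position: [0.5255, 0.0675, 0.189]
tool_rot: [-1.19, 1.57, -2.631]
force: [3.5, -3.1, -0.5]
grip_width: 0.0125
```

Emit:
{"api": "servo_tool", "payload": {
  "targets": [
    {"x": 0.004, "y": 0, "z": 0, "wx": 0, "wy": 0, "wz": 0},
    {"x": 0.008, "y": 0, "z": 0, "wx": 0, "wy": 0, "wz": 0},
    {"x": 0.012, "y": 0, "z": 0, "wx": 0, "wy": 0, "wz": 0},
    {"x": 0.012, "y": 0, "z": 0, "wx": 0, "wy": 0, "wz": 0}
  ]
}}

```text
clock: 23.18
position: [0.5255, 0.0674, 0.184]
tool_rot: [-1.204, 1.569, -2.644]
force: [2.9, -1.5, -2.9]
grip_width: 0.0128
```

Emit:
{"api": "servo_tool", "payload": {
  "targets": [
    {"x": 0.004, "y": 0, "z": 0, "wx": 0, "wy": 0, "wz": 0},
    {"x": 0.008, "y": 0, "z": 0, "wx": 0, "wy": 0, "wz": 0},
    {"x": 0.012, "y": 0, "z": 0, "wx": 0, "wy": 0, "wz": 0},
    {"x": 0.012, "y": 0, "z": 0, "wx": 0, "wy": 0, "wz": 0}
  ]
}}

```text
clock: 23.68
position: [0.5254, 0.0674, 0.1791]
tool_rot: [-1.312, 1.569, -2.752]
force: [2.5, -2.3, -2.1]
grip_width: 0.0129
```

Emit:
{"api": "servo_tool", "payload": {
  "targets": [
    {"x": 0.004, "y": 0, "z": 0, "wx": 0, "wy": 0, "wz": 0},
    {"x": 0.008, "y": 0, "z": 0, "wx": 0, "wy": 0, "wz": 0},
    {"x": 0.012, "y": 0, "z": 0, "wx": 0, "wy": 0, "wz": 0},
    {"x": 0.012, "y": 0, "z": 0, "wx": 0, "wy": 0, "wz": 0}
  ]
}}

```text
clock: 24.18
position: [0.5253, 0.0674, 0.174]
tool_rot: [-1.378, 1.569, -2.818]
force: [2.5, -2.1, -2.2]
grip_width: 0.0127
```

Emit:
{"api": "servo_tool", "payload": {
  "targets": [
    {"x": 0.004, "y": 0, "z": 0, "wx": 0, "wy": 0, "wz": 0},
    {"x": 0.008, "y": 0, "z": 0, "wx": 0, "wy": 0, "wz": 0},
    {"x": 0.011, "y": 0, "z": 0, "wx": 0, "wy": 0, "wz": 0},
    {"x": 0.011, "y": 0, "z": 0, "wx": 0, "wy": 0, "wz": 0}
  ]
}}

```text
clock: 24.68
position: [0.5253, 0.0674, 0.1695]
tool_rot: [-1.391, 1.569, -2.831]
force: [2.4, -2.1, -2.0]
grip_width: 0.0131
```

Emit:
{"api": "servo_tool", "payload": {
  "targets": [
    {"x": 0.002, "y": 0, "z": 0, "wx": 0, "wy": 0, "wz": 0},
    {"x": 0.003, "y": 0, "z": 0, "wx": 0, "wy": 0, "wz": 0},
    {"x": 0.003, "y": 0, "z": 0, "wx": 0, "wy": 0, "wz": 0}
  ]
}}

```text
clock: 25.05
position: [0.5254, 0.0674, 0.1686]
tool_rot: [-1.291, 1.569, -2.731]
force: [0.7, -3.8, 6.9]
grip_width: 0.0129
```

Emit:
{"api": "servo_tool", "payload": {
  "targets": [
    {"x": 0, "y": 0, "z": 0, "wx": 0, "wy": 0, "wz": 0},
    {"x": 0, "y": 0, "z": 0, "wx": 0, "wy": 0, "wz": 0},
    {"x": 0, "y": 0, "z": 0, "wx": 0, "wy": 0, "wz": 0},
    {"x": 0, "y": 0, "z": 0, "wx": 0, "wy": 0, "wz": 0},
    {"x": 0, "y": 0, "z": 0, "wx": 0, "wy": 0, "wz": 0},
    {"x": 0, "y": 0, "z": 0, "wx": 0, "wy": 0, "wz": 0},
    {"x": 0, "y": 0, "z": 0, "wx": 0, "wy": 0, "wz": 0}
  ],
  "grip": 0.6
}}

```text
clock: 25.92
position: [0.5253, 0.0674, 0.1686]
tool_rot: [-1.284, 1.569, -2.724]
force: [-0.2, 0.1, -0.7]
grip_width: 0.068
```

Emit:
{"api": "servo_tool", "payload": {
  "targets": [
    {"x": -0.03, "y": 0, "z": 0, "wx": 0, "wy": 0, "wz": 0},
    {"x": -0.1, "y": 0, "z": 0, "wx": 0, "wy": 0, "wz": 0},
    {"x": -0.2, "y": 0, "z": 0, "wx": 0, "wy": 0, "wz": 0},
    {"x": -0.3, "y": 0, "z": 0, "wx": 0, "wy": 0, "wz": 0},
    {"x": -0.3, "y": 0.0, "z": 0.3, "wx": 0, "wy": 0, "wz": 0},
    {"x": -0.3, "y": 0.0, "z": 0.4, "wx": 0, "wy": 0, "wz": 0},
    {"x": -0.3, "y": 0, "z": 0.4, "wx": 0, "wy": 0, "wz": 0},
    {"x": -0.3, "y": 0, "z": 0.4, "wx": 0, "wy": 0, "wz": 0}
  ]
}}

```text
clock: 26.92
position: [0.5463, -0.094, 0.2892]
tool_rot: [-1.0, 1.569, -2.445]
force: [0.1, 0.6, 0.7]
grip_width: 0.0685
```

```bash
python3 go.py; python3 - <<'E'
from h import *
im,d=bot.grab_frame("scene");W=cloud("scene",d)
cv2.imwrite("pics/end.png",cv2.resize(im[120:240,160:400],(800,400),interpolation=2)[:,:,::-1])
r,g,b=[im[...,i].astype(int) for i in range(3)]
m=(r>2*g)&(r>1.8*b)&(abs(W[...,1]-.067)<.04)&(W[...,2]>.15);print(m.sum(),W[m].mean(0),np.percentile(W[m][:,2],[2,98]))
s0=np.load("scene0.npz")["im"]
E
```

```text
t 26.93 p [ 0.5463 -0.094   0.2892] yaw y 7.25 tilt 0.11 F [0.1 0.6 0.7] w 0.0685 q7 -0.01
133 [0.52841824 0.06336905 0.18519647] [0.17165967 0.19353541]
```

View pics/end.png

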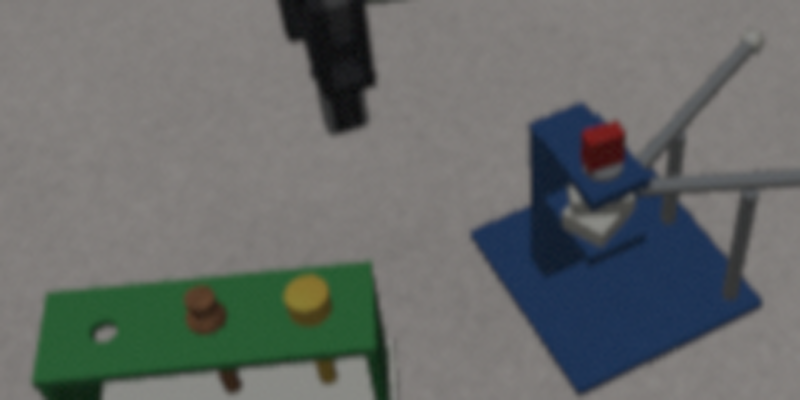

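The pin is seated with its tab at (603,147) and its flange on the lug. The gripper is clear, and the muddler and plunger are undisturbed.

```bash
python3 -c "
from workcell import bot
print(bot.job_done())"
```

```text
the job is handed in; nothing more can be done
None
```

The hinge pin is out of the rack, threaded through the top lug, both eyes and the bottom lug, and released. I handed the job in at about 27 s of the 72 s allowed.

- **Threading:** I felt for the walls of the top lug's hole to find its centre. The upper eye turned out to be off toward +y and the lower eye toward −y, so I entered each off-centre and nudged it into line.
- **Forces:** Readings at the end of each move stayed at or below about 13 N. That peak was on a second try at entering the upper eye, slightly above your 5 to 10 N. No reading came near the 40 N limit.
- **Seating:** The flange came down at exactly the predicted tool height (0.1686 m) with about 7 N of push. After release the camera put the top of the tab at about 0.192 to 0.1935 m; 0.192 m means fully home. The last picture shows the pin upright with its flange on the lug, the gripper clear, and the muddler and plunger still in their holes.
- **Disagreements:** The two cameras differed by about 2 mm in y. My first guess for the upper eye's direction, read from the picture, was wrong, and feeling corrected it. The sideways play I felt in the top hole was 7.6 mm instead of the expected 5 mm, probably from give in the grip; I used only its midpoint.
- **Not checked:** I did not look at the mug and cucumber at the end, but the arm never went near them.

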